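# Put the desk set back in its trays

### The arm

A 6-joint arm with a two-finger parallel gripper is mounted at the origin on the work surface. World frame = base frame: x ahead of the robot, y to its left, z up, the work surface at z = 0. Lengths are in mm, angles in degrees, forces in N, time in s.
With the tool pointing down it reaches from about 350 to 850 mm from the base axis. Payload 8.1 kg.
Tool frame: the origin (TCP) lies at the very end of the fingers, on their centre line; the grasp point (between the pads) lies 19 mm behind it (r.grip_point_offset is the distance from the TCP to the grasp point, in mm); z points along the fingers, y is the line along which they close (so a half turn about z gives the same grasp; the last joint's range is limited). The gripper opens to 85 mm and grips with 20 to 120 N. Pads are 22 mm wide; open, the fingers measure 114 mm over their backs; the gripper's body (76 mm by 85 mm) begins 54 mm behind the grasp point. The pads swing forward as they close: fully open they stand 13 mm farther back than shut.
Start: joints at [-74.737, 7.471, 85.268, -0, 87.261, -4.893], TCP at [206.773, -563.25, 202.992] pointing down, gripper open.
Joint ranges: [-169.43, 169.43], [-51.17, 129.36], [1.28, 143.12], [-76.62, 256.62], [0, 156.53], [-152.29, 152.29]. Speed limits (degrees/s): [136.94, 136.94, 159.86, 180, 180, 180].

### API

Orientations are given as [roll, pitch, yaw] about the fixed x, y, z axes, in that order (R = Rz(yaw) Ry(pitch) Rx(roll)).
In Python, from bench import status, eyes, r gives the robot as it stands.
- The arm moves only by the shell command python3 -m handwheel 'ROWS' [FORCE]. ROWS is a JSON object whose one key "series" holds a list that holds one entry, the list of rows, each a list of 7 numbers: the shift along the tool's x, y, z in cm, then the turn, a rotation vector about the tool's x, y, z in rad, then the opening, from 0 (shut) to 1 (fully open). In form: {"series": [[[tx, ty, tz, rx, ry, rz, claw], ...]]}. A call has 1 to 12 rows; each row is the pose to reach, as a shift and turn from the pose commanded when the call began, along the tool's axes at that moment; what a row does not reach only later rows make up. A row lasts 1/8 s, in which the tool goes at most 62.5 mm and 10.7 degrees, less where a joint would pass 70% of its speed; a pose out of reach is approached as far as the arm can. A call with a gripper value outside its range is refused whole. The fingers move at their own pace and stop on an object; FORCE is the grip in N (left out, the last holds). Time passes only in rows, so rows that repeat a pose let the fingers close. It gives the time, the measured TCP pose, the force, the opening and the grip force at its end, in the units of the state.
- status.sense(): the state, without advancing time (a new reading comes with each control period).
- eyes.snapshot(name): name is "side" or "top"; returns a dict with "img" (384x512x3 uint8, red, green, blue), "mtx" (3x3 intrinsics, pixels), "R" (3x3) and "t" (3): a world point X has camera coordinates R X + t. Camera axes: x right, y down, z forward; pixel columns grow to the right and rows downward; lengths in mm; the calibration is good to about 2 mm. A picture is of the moment at which its call begins. There is no depth.
- r.hand_in(): hands the job in; it is judged then, once.
The state is a dict: "time": time; "joint_pos": joint angles; "qd": joint speeds; "joint_efforts": joint torques, N m; "tool_pos": TCP position; "tcp_rot": TCP orientation; "ft_force": force on the tool from outside, world axes, zero at the start; "wrist_torque": the same for the moment, N m; "finger_gap": finger opening in mm; "grip_force": force on a finger pad.
Only numpy, scipy, OpenCV 4.12 (cv2) and the standard library are available. Lean on these libraries where they do the work, as an engineer would, in place of code of your own. Each camera call takes 0.05 s, during which the arm holds its last target. There are 200 camera calls.

### The job

The study desk has just been dusted: put the pencil cup, the brass paperweight, the stapler and the clock back, each into the felt-lined tray whose shape and size match it, so that every one stands upright and flat on the felt inside the rim. Set them down rather than dropping them, and leave the mug and the red notebook where they are.

Things in the scene. Friction and masses are not known exactly. Their poses are not given: they have to be found in the camera images.
- pencil_cup: Empty round aluminium pencil cup, standing upright: 60 mm in diameter, 90 mm tall, wall 4 mm, about 0.15 kg. Origin: centre of its underside; z up. Belongs in the large round tray.
- paperweight: Round solid brass paperweight, standing upright: 40 mm in diameter, 45 mm tall; its side is straight up to 36 mm, above that it is domed; about 0.35 kg. Origin: centre of its underside; z up. Belongs in the small round tray.
- stapler: Black desk stapler standing on its base: 130 mm long (along its x), base 34 mm wide (along y) and 7 mm high; 50 mm tall; its upper arm, between 28 and 50 mm above the underside, is 28 mm wide and level. About 0.25 kg, centre of mass near the middle. Origin: centre of its underside; z up. Belongs in the long tray, either way round.
- clock: Small wooden desk clock with a white round dial in a brass bezel, standing upright: base 70 mm long (along its x) by 36 mm wide (along y), 10 mm high; above it a body 62 mm by 30 mm (y), up to 80 mm; the dial is on the -y face. About 0.25 kg. Origin: centre of its underside; z up. Belongs in the short oblong tray, either way round.
- large_round_tray: Large round light-wood tray lined with grey felt, fixed to the desk; 90 mm outside, recess 78 mm in diameter. Its felt floor is 4 mm above the desk, its rim 12 mm above the desk and 6 mm thick. Origin: centre of its underside, at desk height; z up.
- small_round_tray: Small round light-wood tray lined with grey felt, fixed to the desk; 70 mm outside, recess 58 mm in diameter. Its felt floor is 4 mm above the desk, its rim 12 mm above the desk and 6 mm thick. Origin: centre of its underside, at desk height; z up.
- long_tray: Long oblong light-wood tray lined with grey felt, fixed to the desk; 160 mm by 64 mm outside, recess 148 mm (along its x) by 52 mm (y). Its felt floor is 4 mm above the desk, its rim 12 mm above the desk and 6 mm thick. Origin: centre of its underside, at desk height; z up.
- short_tray: Short oblong light-wood tray lined with grey felt, fixed to the desk; 100 mm by 66 mm outside, recess 88 mm (along its x) by 54 mm (y). Its felt floor is 4 mm above the desk, its rim 12 mm above the desk and 6 mm thick. Origin: centre of its underside, at desk height; z up.
- mug: White mug, 80 mm in diameter and 92 mm tall with a handle, standing beyond the work: a bystander, to be left alone. Origin: centre of its underside.
- notebook: Closed red pocket notebook lying flat, 76 mm (along its x) by 105 mm, 18 mm thick, beyond the work: a bystander, to be left alone. Origin: centre of its underside.
Not all that is in view belongs to the job. There is more than one size of the paperweight; the job needs the middle-sized.

How it is judged (in metres and radians):
At the end, for the whole second after the job is handed in: Each thing in its own tray: centre within 14 mm of the tray's centre, underside 1 to 7 mm above the tray's underside (felt at 4 mm), upright within 0.1 rad, stapler and clock lengthwise along their trays within 0.3 rad (either way round); all released and at rest (horizontal distance between pencil_cup and large_round_tray below 0.014 m and z of pencil_cup in the frame of large_round_tray between 0.001 and 0.007 m and angle between each of pencil_cup, paperweight, stapler, clock's own z axis and vertical below 0.1 rad and linear speed of each of pencil_cup, paperweight, stapler, clock below 0.03 m/s and angular speed of each of pencil_cup, paperweight, stapler, clock below 0.3 rad/s and horizontal distance between paperweight and small_round_tray below 0.014 m and z of paperweight in the frame of small_round_tray between 0.001 and 0.007 m and horizontal distance between stapler and long_tray below 0.014 m and z of stapler in the frame of long_tray between 0.001 and 0.007 m and angle between the x axis of stapler and the x axis of long_tray, either way round below 0.3 rad and horizontal distance between clock and short_tray below 0.014 m and z of clock in the frame of short_tray between 0.001 and 0.007 m and angle between the x axis of clock and the x axis of short_tray, either way round below 0.3 rad); the robot touches nothing.
It fails at once if a thing is dropped or slammed into its tray (faster than 0.7 m/s within 30 mm above it) ((horizontal distance between pencil_cup and large_round_tray below 0.03 m and z of pencil_cup in the frame of large_round_tray below 0.03 m and linear speed of pencil_cup above 0.7 m/s) or (horizontal distance between paperweight and small_round_tray below 0.03 m and z of paperweight in the frame of small_round_tray below 0.03 m and linear speed of paperweight above 0.7 m/s) or (horizontal distance between stapler and long_tray below 0.03 m and z of stapler in the frame of long_tray below 0.03 m and linear speed of stapler above 0.7 m/s) or (horizontal distance between clock and short_tray below 0.03 m and z of clock in the frame of short_tray below 0.03 m and linear speed of clock above 0.7 m/s)).
It fails at once if the mug is moved by more than 20 mm (distance of mug from where it was at the start of the episode above 0.02 m).
It fails at once if the notebook is moved by more than 20 mm (distance of notebook from where it was at the start of the episode above 0.02 m).
It also fails if it takes over 112 s, if anything falls off the work surface, if the arm or the gripper's body presses on something with over 40 N, if the wrist force passes 120 N, or if a joint passes its speed limit or range.

## Working session

There is one attempt and no reset: what is moved stays moved. The work goes in short steps, Python scripts to look and compute and a shell command to move; the robot and the scene stay as the last step left them, time stands still between calls to the robot, and variables do not carry over. Pictures are saved under pics/ and viewed, at most 14 in all, crops included, and the job is handed in when it is done.

```bash
mkdir -p pics; ls; python3 - <<'E'
from bench import status, eyes, r
import cv2
for n in ("top","side"):
    s=eyes.snapshot(n); cv2.imwrite(f"pics/{n}0.png",cv2.resize(s["img"][:,:,::-1],(800,600),interpolation=cv2.INTER_CUBIC))
    print(n,s["mtx"].round(1).tolist(),s["R"].round(3).tolist(),s["t"].round(1).tolist())
s=status.sense();print({k:s[k] for k in("time","tool_pos","tcp_rot","finger_gap","ft_force")},r.grip_point_offset)
E
```

```text
pics
top [[354.8, 0.0, 256.3], [0.0, 354.8, 199.0], [0.0, 0.0, 1.0]] [[0.012, -1.0, -0.001], [-0.999, -0.012, -0.035], [0.035, 0.001, -0.999]] [-4.2, 567.7, 1034.2]
side [[368.1, 0.0, 257.7], [0.0, 368.1, 192.8], [0.0, 0.0, 1.0]] [[0.969, -0.247, -0.004], [-0.135, -0.518, -0.845], [0.207, 0.819, -0.535]] [-562.6, 109.2, 1029.7]
{'time': 0.1, 'tool_pos': array([ 206.64784467, -562.69588034,  202.02350721]), 'tcp_rot': array([-1.79901836e+02, -1.03260616e-02,  2.01585415e+01]), 'finger_gap': 85.58013555441305, 'ft_force': array([1.23726715, 0.27238595, 0.05809895])} 18.700000000000003
```

View pics/top0.png

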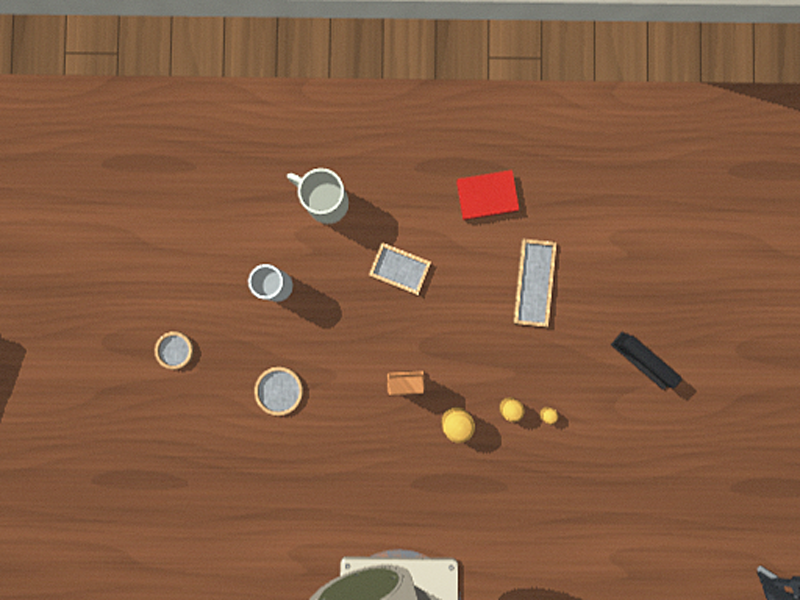

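View pics/side0.png

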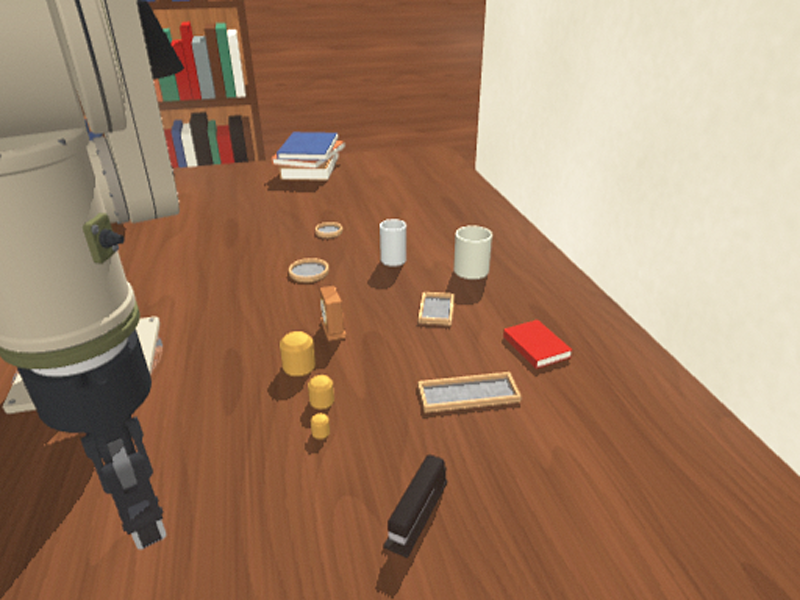

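The top view (800 px scale) shows: cup (267,283), mug (320,193), clock (406,383), brass pieces (458,425), (512,410) and (549,416), with the middle-sized one at (512,410). The stapler is at (646,361). Trays are large round (279,391), small round (174,351), short (401,269) and long (536,283).

```bash
cat > h.py <<'E'
import numpy as np, cv2
from bench import status, eyes, r
def ray(s,u,v,z):
    d=s["R"].T@np.linalg.solve(s["mtx"],[u,v,1.]); c=-s["R"].T@s["t"]
    return c+d*(z-c[2])/d[2]
def blob(mask,seed):
    n,l,st,ce=cv2.connectedComponentsWithStats(mask.astype(np.uint8))
    ys,xs=np.nonzero(mask); i=np.argmin((xs-seed[0])**2+(ys-seed[1])**2)
    m=(l==l[ys[i],xs[i]]).astype(np.uint8)
    c=max(cv2.findContours(m,cv2.RETR_EXTERNAL,cv2.CHAIN_APPROX_NONE)[0],key=len)[:,0,:]
    return m,c,int(m.sum())
def rect(s,c,z):
    """minAreaRect of contour cast on plane z -> centre, (long,short), angle of long side deg"""
    P=np.array([ray(s,u,v,z)[:2] for u,v in c],np.float32)
    (x,y),(w,h),a=cv2.minAreaRect(P)
    if w<h: w,h,a=h,w,a+90
    return np.round([x,y,w,h,(a+90)%180-90],1)
E
python3 - <<'E'
from h import *
s=eyes.snapshot("top"); hsv=cv2.cvtColor(s["img"],cv2.COLOR_RGB2HSV).astype(int); H,S,V=hsv[...,0],hsv[...,1],hsv[...,2]
print("cam",(-s["R"].T@s["t"]).round())
for n,(u,v) in dict(desk=(300,480),wood=(524,240),felt=(536,283),clock=(406,386),clockback=(406,375),stap=(646,361),shadow=(440,400),brass=(512,410),cup=(267,283),cupside=(288,287)).items():
    print(n,hsv[int(v*.64),int(u*.64)],end=" ")
print()
light=(S<90)|((V>165)&(S<150)&(H<25))
for n,sd,z,m in [("large",(279,391),11,light),("small",(174,351),11,light),("short",(401,269),11,light),("long",(536,283),11,light),
  ("cup",(267,283),90,light),("brass",(512,410),22,(H>18)&(H<32)&(S>130)&(V>120)),("brassL",(458,425),30,(H>18)&(H<32)&(S>130)&(V>120)),("brassS",(549,416),15,(H>18)&(H<32)&(S>130)&(V>120)),
  ("stap",(646,361),50,V<50),("clock",(406,386),80,(V>170)&(S>120)&(H<18))]:
    b,c,a=blob(m,np.array(sd)*.64); print(n,a,rect(s,c,z))
E
```

```text
cam [ 531.    2. 1053.]
desk [ 12 135 121] wood [ 16 113 224] felt [102  14 184] clock [ 14 150 208] clockback [ 13 136 101] stap [130  14  53] shadow [ 11 129  91] brass [ 24 139 245] cup [ 98  10 197] cupside [ 85  13 121] 
large 747 [415.6 231.5  87.5  84.9   1.1]
small 443 [489.8 430.2  67.9  66.8 -43.9]
short 786 [649.2   6.5 100.2  68.1  68.8]
long 1225 [ 625.9 -248.7  161.8   66.1   -5.7]
cup 544 [612.5 231.   79.4  61.4  77.2]
brass 174 [ 387.5 -203.8   40.5   40.3  -89.7]
brassL 351 [ 360.4 -104.9   59.8   57.3    0.7]
brassS 87 [ 375.8 -275.    29.1   28.9  -89.8]
stap 1 [ 481.3 -445.8    0.     0.     0. ]
clock 286 [440.8  -6.3  62.   38.1 -86.3]
```

```bash
python3 - <<'E'
from h import *
rows=[]
for n,cs in (("top",[(260,245),(413,231),(174,181)]),("side",[(212,200),(266,324),(252,155)])):
    s=eyes.snapshot(n); rows.append(np.hstack([cv2.resize(s["img"][v-32:v+32,u-32:u+32],(256,256),interpolation=cv2.INTER_NEAREST) for u,v in cs]))
cv2.imwrite("pics/crops.png",np.vstack(rows)[:,:,::-1])
E
```

```text
(no output)
```

View pics/crops.png

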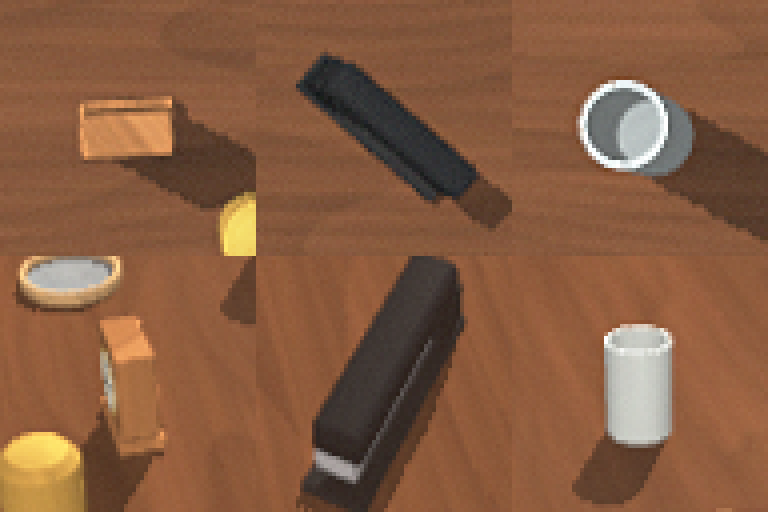

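```bash
cat >> h.py <<'E'
def ext(s,c,z,ang):
    """extents of contour on plane z along direction ang (deg) and ang+90"""
    P=np.array([ray(s,u,v,z)[:2] for u,v in c]); a=np.radians(ang)
    p=P@[np.cos(a),np.sin(a)]; q=P@[-np.sin(a),np.cos(a)]
    return np.round([p.min(),p.max(),q.min(),q.max()],1)
E
python3 - <<'E'
from h import *
s=eyes.snapshot("top"); hsv=cv2.cvtColor(s["img"],cv2.COLOR_RGB2HSV).astype(int); H,S,V=hsv[...,0],hsv[...,1],hsv[...,2]
st=(V<75)&((S<85)|(H>30)); b,c,a=blob(st,(413,231)); R=rect(s,c,30); print("stap",a,R)
for z in(0,7,50): print(z,ext(s,c,z,R[4]))
a=np.radians(R[4]); cam=(-s["R"].T@s["t"])[:2]; print("cam proj",cam@[np.cos(a),np.sin(a)],cam@[-np.sin(a),np.cos(a)])
ck=(V>150)&(S>115)&(H<18); b,c,_=blob(ck,(260,247)); print("clock",rect(s,c,80),[ext(s,c,z,90-0) for z in(0,10,80)])
for t in (185,205,220):
    b,c,n=blob((V>t)&(S<60),(158,180)); R=rect(s,c,90); print("cup",t,n,R)
E
```

```text
stap 632 [ 480.2 -450.5  139.8   38.9   49.8]
0 [-117.1   26.8 -685.  -645. ]
7 [-114.    28.9 -683.1 -643.4]
50 [ -95.2   41.8 -671.7 -633.6]
cam proj 344.0037553721733 -404.7305153715897
clock [440.6  -5.8  63.2  39.1 -86.1] [array([ -39.6,   28.8, -455.9, -411. ]), array([ -39.2,   28.6, -456.7, -412.2]), array([ -36.4,   26.8, -461.7, -420.1])]
cup 185 233 [615.1 239.6  57.3  57.3   0.7]
cup 205 115 [615.1 239.6  57.3  57.3   0.7]
cup 220 102 [615.1 239.6  57.3  57.3   0.7]
```

```bash
cat >> h.py <<'E'
from scipy.spatial.transform import Rotation as Ro
def go(x,y,z,yaw):
    """shift (cm) and turn (rad) in tool axes from the present pose to a tool-down target"""
    s=status.sense(); A=Ro.from_euler("xyz",s["tcp_rot"],degrees=True); B=Ro.from_euler("xyz",[180,0,yaw],degrees=True)
    p=s["tool_pos"]; print(round(float(s["time"]),2),p.round(1),s["tcp_rot"].round(1),"j6",round(float(s["joint_pos"][5])),"gap",round(float(s["finger_gap"]),1))
    print((A.inv().apply(np.array([x,y,z])-p)/10).round(2),(A.inv()*B).as_rotvec().round(3))
E
python3 - <<'E'
from h import *
go(480.7,-452.1,120,49.8); go(480.7,-452.1,18,49.8)
E
```

```text
0.3 [ 206.7 -563.   202.6] [-180.    -0.    20.2] j6 -5 gap 85.4
[29.54 -0.97  8.26] [-0.001 -0.    -0.517]
0.3 [ 206.7 -563.   202.6] [-180.    -0.    20.2] j6 -5 gap 85.4
[29.54 -0.96 18.46] [-0.001 -0.    -0.517]
```

```bash
python3 -m handwheel '{"series": [[[29.5,-0.97,8,0,0,-0.517,0.8],[29.5,-0.97,8,0,0,-0.517,0.8],[29.5,-0.97,8,0,0,-0.517,0.8],[29.5,-0.97,8,0,0,-0.517,0.8],[29.5,-0.97,8,0,0,-0.517,0.8],[29.5,-0.97,8,0,0,-0.517,0.8],[29.5,-0.97,8,0,0,-0.517,0.8]]]}' 50; python3 - <<'E'
from h import *
go(480.7,-452.1,18,49.8)
s=eyes.snapshot("side"); cv2.imwrite("pics/a.png",cv2.resize(s["img"][190:384,150:406],(768,582))[:,:,::-1])
E
```

```text
time: 1.18
tool_pos: [480.2, -452.4, 122.8]
tcp_rot: [-180.0, 0.0, 49.8]
ft_force: [-0.3, -1.4, 0.2]
finger_gap: 67.9
grip_force: 0.0
1.18 [ 480.2 -452.4  122.8] [-180.     0.    49.8] j6 -8 gap 67.9
[ 0.05  0.02 10.48] [-0.001  0.     0.   ]
```

View pics/a.png

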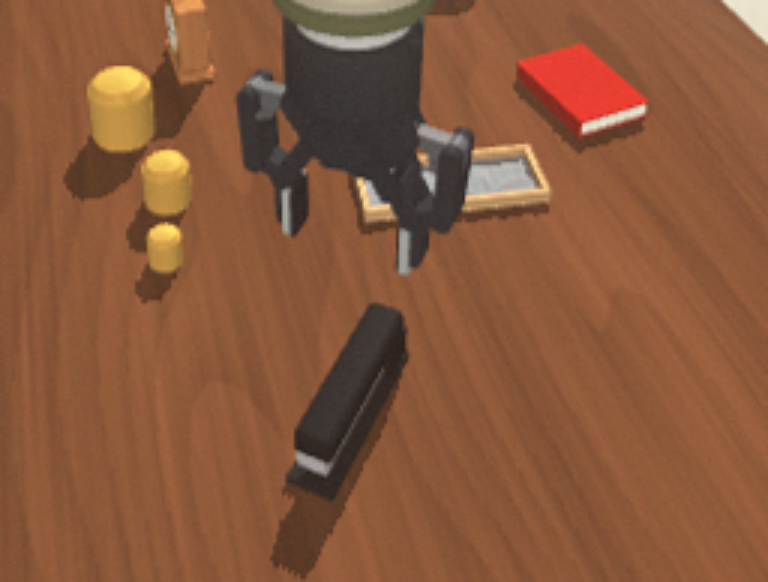

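The fingers stand either side of the stapler (crop about (290,225) and (405,270), stapler at (350,400)) and are aligned. Next: descend and grip.

```bash
python3 -m handwheel '{"series": [[[0.05,0,6,0,0,0,0.8],[0.05,0,9,0,0,0,0.8],[0.05,0,10.5,0,0,0,0.8],[0.05,0,10.5,0,0,0,0.8],[0.05,0,10.5,0,0,0,0.1],[0.05,0,10.5,0,0,0,0.1],[0.05,0,10.5,0,0,0,0.1],[0.05,0,10.5,0,0,0,0.1],[0.05,0,10.5,0,0,0,0.1],[0.05,0,10.5,0,0,0,0.1]]]}' 50; python3 - <<'E'
from h import *
go(625.9,-248.7,100,-5.7)
E
```

```text
time: 2.48
tool_pos: [481.9, -453.4, 20.2]
tcp_rot: [179.8, 0.0, 49.8]
ft_force: [0.1, -0.8, 7.0]
finger_gap: 24.9
grip_force: 48.8
2.48 [ 481.9 -453.4   20.2] [179.8   0.   49.8] j6 -7 gap 24.9
[24.93 -2.19 -8.01] [ 0.004 -0.001  0.968]
```

```bash
python3 -m handwheel '{"series": [[[0,0,-2,0,0,0,0.1],[0,0,-5,0,0,0,0.1],[0,0,-8,0,0,0,0.1],[5,-0.4,-8,0,0,0.18,0.1],[10,-0.9,-8,0,0,0.36,0.1],[15,-1.3,-8,0,0,0.54,0.1],[20,-1.75,-8,0,0,0.72,0.1],[24.9,-2.19,-8,0,0,0.9,0.1],[24.9,-2.19,-8,0,0,0.968,0.1],[24.9,-2.19,-8,0,0,0.968,0.1],[24.9,-2.19,-8,0,0,0.968,0.1]]]}'; python3 - <<'E'
from h import *
go(625.9,-248.7,25,-5.7)
for n in("side","top"):
  s=eyes.snapshot(n); cv2.imwrite(f"pics/b_{n}.png",s["img"][:,:,::-1])
a=cv2.imread("pics/b_side.png")[150:310,240:400]; b=cv2.imread("pics/b_top.png")[110:270,270:430]
cv2.imwrite("pics/b.png",cv2.resize(np.hstack([a,b]),(800,400)))
E
```

```text
time: 3.85
tool_pos: [624.3, -248.3, 98.2]
tcp_rot: [180.0, 0.0, -5.6]
ft_force: [0.3, -1.4, -2.7]
finger_gap: 24.4
grip_force: 49.5
3.85 [ 624.3 -248.3   98.2] [180.    0.   -5.6] j6 70 gap 24.4
[0.16 0.03 7.32] [0.    0.    0.001]
```

View pics/b.png

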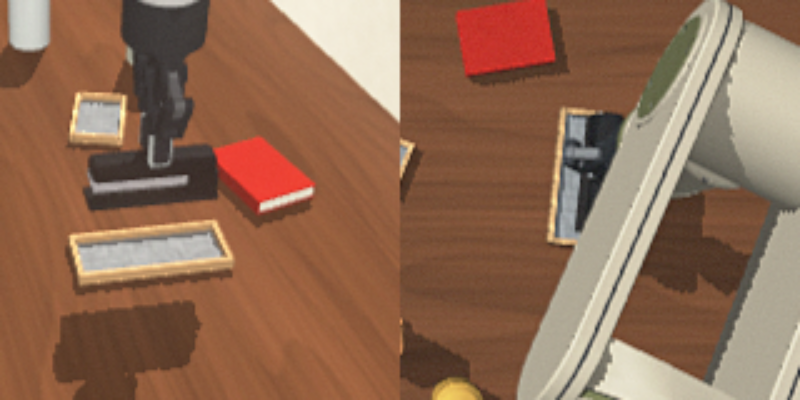

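The stapler is held level above the tray: crop (150,175), with the tray at (150,250). Next: lower it.

```bash
python3 -m handwheel '{"series": [[[0.1,0,3,0,0,0,0.1],[0.1,0,5.5,0,0,0,0.1],[0.1,0,6.5,0,0,0,0.1],[0.1,0,7,0,0,0,0.1],[0.1,0,7.3,0,0,0,0.1],[0.1,0,7.3,0,0,0,0.1]]]}'; python3 - <<'E'
from h import *
go(625.9,-248.7,25,-5.7)
E
```

```text
time: 4.7
tool_pos: [626.3, -248.2, 25.8]
tcp_rot: [180.0, -0.1, -5.7]
ft_force: [-0.2, 0.3, -3.5]
finger_gap: 24.5
grip_force: 49.5
4.7 [ 626.3 -248.2   25.8] [ 1.8e+02 -1.0e-01 -5.7e+00] j6 70 gap 24.5
[-0.03  0.05  0.08] [ 0.    -0.001  0.   ]
```

```bash
python3 -m handwheel '{"series": [[[0,0,0.1,0,0,0,0.1],[0,0,0.2,0,0,0,0.1],[0,0,0.2,0,0,0,0.1]]]}'; python3 -m handwheel '{"series": [[[0,0,0,0,0,0,0.3],[0,0,0,0,0,0,0.45],[0,0,0,0,0,0,0.7],[0,0,0,0,0,0,0.8],[0,0,-3,0,0,0,0.8],[0,0,-8,0,0,0,0.8],[0,0,-13,0,0,0,0.9],[0,0,-13,0,0,0,1]]]}'; python3 - <<'E'
from h import *
go(437,-4.8,150,3.5)
E
```

```text
time: 5.08
tool_pos: [626.3, -248.4, 24.2]
tcp_rot: [180.0, -0.1, -5.7]
ft_force: [-3.2, -1.8, 5.3]
finger_gap: 24.4
grip_force: 51.9
time: 6.08
tool_pos: [629.2, -249.5, 159.8]
tcp_rot: [179.8, -0.6, -5.7]
ft_force: [0.1, 0.4, 0.7]
finger_gap: 85.7
grip_force: 0.0
6.08 [ 629.2 -249.5  159.8] [179.8  -0.6  -5.7] j6 70 gap 85.7
[-21.55 -22.45   0.69] [ 0.004 -0.01  -0.16 ]
```

```bash
python3 -m handwheel '{"series": [[[-21.6,-22.5,1,0,0,-0.16,1],[-21.6,-22.5,1,0,0,-0.16,1],[-21.6,-22.5,1,0,0,-0.16,1],[-21.6,-22.5,1,0,0,-0.16,1],[-21.6,-22.5,1,0,0,-0.16,1],[-21.6,-22.5,1,0,0,-0.16,1],[-21.6,-22.5,1,0,0,-0.16,1],[-21.6,-22.5,1,0,0,-0.16,1]]]}'; python3 - <<'E'
from h import *
go(437,-4.8,37,3.5)
t=eyes.snapshot("top"); hsv=cv2.cvtColor(t["img"],cv2.COLOR_RGB2HSV).astype(int); H,S,V=hsv[...,0],hsv[...,1],hsv[...,2]
b,c,a=blob((V<75)&((S<85)|(H>30)),(343,181)); print("stap",a,rect(t,c,30))
for z in(4,54): print(z,ext(t,c,z,-5.7))
s=eyes.snapshot("side")
cv2.imwrite("pics/c.png",cv2.resize(np.hstack([s["img"][140:300,160:340],t["img"][110:270,200:380]]),(792,352))[:,:,::-1])
E
```

```text
time: 7.08
tool_pos: [433.8, -3.4, 143.0]
tcp_rot: [180.0, -0.0, 3.4]
ft_force: [-0.6, 0.5, -0.5]
finger_gap: 85.1
grip_force: 0.0
7.08 [433.8  -3.4 143. ] [180.   -0.    3.4] j6 79 gap 85.1
[ 0.31  0.16 10.6 ] [ 0.    -0.    -0.001]
stap 598 [ 623.3 -247.4  129.1   39.6   -5.7]
4 [ 581.5  713.9 -210.6 -170. ]
54 [ 579.   705.  -198.  -159.3]
```

View pics/c.png

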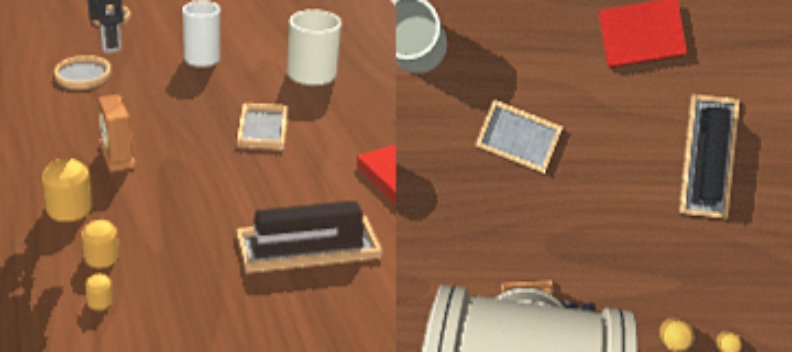

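The stapler stands centred in the long tray (crop (310,235)). Next: grip the clock.

```bash
python3 -m handwheel '{"series": [[[0.3,0.15,5,0,0,0,1],[0.3,0.15,8,0,0,0,1],[0.3,0.15,10.6,0,0,0,1],[0.3,0.15,10.6,0,0,0,1],[0.3,0.15,10.6,0,0,0,1]]]}' 40; python3 -m handwheel '{"series": [[[0,0,0,0,0,0,0.6],[0,0,0,0,0,0,0.5],[0,0,0,0,0,0,0.5],[0,0,0,0,0,0,0.5],[0,0,0,0,0,0,0.5]]]}' 40; python3 - <<'E'
from h import *
go(649.2,6.5,110,-21.2)
E
```

```text
time: 7.8
tool_pos: [437.0, -4.4, 38.0]
tcp_rot: [180.0, -0.0, 3.4]
ft_force: [0.4, 0.1, -0.3]
finger_gap: 85.5
grip_force: 0.0
time: 8.43
tool_pos: [437.9, -4.6, 39.0]
tcp_rot: [179.9, -0.2, 3.5]
ft_force: [-0.5, -1.7, 5.4]
finger_gap: 60.8
grip_force: 42.7
8.43 [437.9  -4.6  39. ] [179.9  -0.2   3.5] j6 79 gap 60.8
[21.18  0.18 -7.03] [ 0.001 -0.004  0.431]
```

```bash
python3 -m handwheel '{"series": [[[0,0,-2,0,0,0,0.5],[0,0,-5,0,0,0,0.5],[0,0,-7,0,0,0,0.5],[5,0,-7,0,0,0.1,0.5],[10,0.1,-7,0,0,0.2,0.5],[15,0.1,-7,0,0,0.3,0.5],[20,0.18,-7,0,0,0.4,0.5],[21.2,0.18,-7,0,0,0.431,0.5],[21.2,0.18,-7,0,0,0.431,0.5],[21.2,0.18,-7,0,0,0.431,0.5],[21.2,0.18,-7,0,0,0.431,0.5]]]}'; python3 - <<'E'
from h import *
go(649.2,6.5,44,-21.2)
t=eyes.snapshot("top");s=eyes.snapshot("side")
cv2.imwrite("pics/d.png",cv2.resize(np.hstack([s["img"][120:260,200:360],t["img"][110:250,180:340]]),(800,350))[:,:,::-1])
E
```

```text
time: 9.8
tool_pos: [647.1, 7.1, 107.5]
tcp_rot: [-180.0, -0.0, -21.2]
ft_force: [0.5, -0.0, -2.3]
finger_gap: 60.5
grip_force: 45.9
9.8 [647.1   7.1 107.5] [-180.    -0.   -21.2] j6 107 gap 60.5
[ 0.22 -0.02  6.35] [-0. -0.  0.]
```

View pics/d.png

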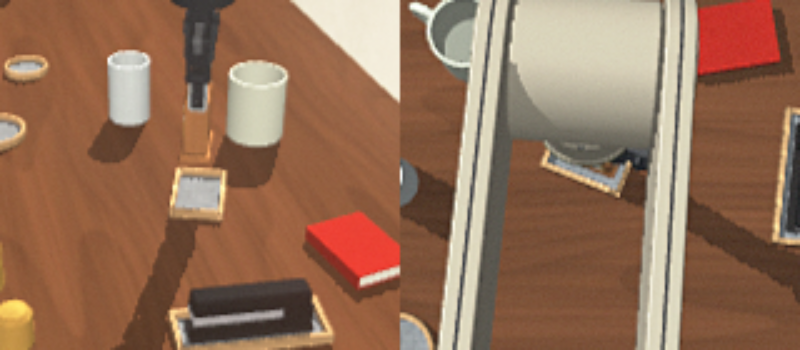

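The clock is held upright above the short tray, clear of the mug (crop (197,125), with the tray at (200,195)). Next: lower it.

```bash
python3 -m handwheel '{"series": [[[0.15,0,3,0,0,0,0.5],[0.15,0,5,0,0,0,0.5],[0.15,0,5.8,0,0,0,0.5],[0.15,0,6.2,0,0,0,0.5],[0.15,0,6.4,0,0,0,0.5],[0.15,0,6.4,0,0,0,0.5]]]}'; python3 - <<'E'
from h import *
go(649.2,6.5,44,-21.2)
E
```

```text
time: 10.65
tool_pos: [649.8, 6.5, 43.7]
tcp_rot: [-180.0, -0.1, -21.2]
ft_force: [0.9, 0.9, -3.0]
finger_gap: 60.7
grip_force: 45.9
10.65 [649.8   6.5  43.7] [-1.80e+02 -1.00e-01 -2.12e+01] j6 107 gap 60.7
[-0.05  0.02 -0.03] [-0.    -0.001 -0.   ]
```

```bash
python3 -m handwheel '{"series": [[[0,0,0.1,0,0,0,0.5],[0,0,0.15,0,0,0,0.5],[0,0,0.15,0,0,0,0.5]]]}'
```

```text
time: 11.02
tool_pos: [650.2, 6.4, 43.0]
tcp_rot: [-180.0, -0.1, -21.2]
ft_force: [-2.1, -0.9, 4.4]
finger_gap: 60.8
grip_force: 46.8
```

```bash
python3 -m handwheel '{"series": [[[0,0,0,0,0,0,0.8],[0,0,0,0,0,0,0.9],[0,0,0,0,0,0,1],[0,0,0,0,0,0,1],[0,0,-3,0,0,0,1],[0,0,-7,0,0,0,1],[0,0,-11,0,0,0,1],[0,0,-11,0,0,0,1],[0,0,-11,0,0,0,1]]]}'; python3 - <<'E'
from h import *
go(615.2,239.6,150,0)
E
```

```text
time: 12.15
tool_pos: [649.1, 6.6, 151.1]
tcp_rot: [180.0, 0.0, -21.2]
ft_force: [-0.4, -0.4, 0.2]
finger_gap: 85.4
grip_force: 0.0
12.15 [649.1   6.6 151.1] [180.    0.  -21.2] j6 107 gap 85.4
[-11.59 -20.5    0.11] [ 0.    0.   -0.37]
```

```bash
python3 -m handwheel '{"series": [[[-11.6,-20.5,1,0,0,-0.37,1],[-11.6,-20.5,1,0,0,-0.37,1],[-11.6,-20.5,1,0,0,-0.37,1],[-11.6,-20.5,1,0,0,-0.37,1],[-11.6,-20.5,1,0,0,-0.37,1],[-11.6,-20.5,1,0,0,-0.37,1],[-11.6,-20.5,1,0,0,-0.37,1]]]}'; python3 - <<'E'
from h import *
go(615.2,239.6,41,0)
t=eyes.snapshot("top");s=eyes.snapshot("side")
cv2.imwrite("pics/e.png",cv2.resize(np.hstack([s["img"][90:230,200:360],t["img"][110:250,120:280]]),(800,350))[:,:,::-1])
E
```

```text
time: 13.02
tool_pos: [615.4, 238.1, 140.8]
tcp_rot: [180.0, 0.1, -0.1]
ft_force: [0.5, -0.3, 0.5]
finger_gap: 85.3
grip_force: 0.0
13.03 [615.4 238.1 140.8] [ 1.8e+02  1.0e-01 -1.0e-01] j6 107 gap 85.3
[-0.01 -0.16  9.98] [ 0.001  0.001 -0.002]
```

View pics/e.png

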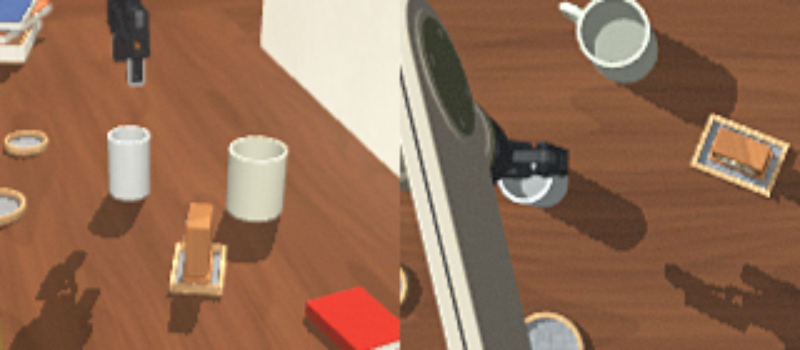

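The clock stands inside its tray (right crop (742,155)), and the gripper is above the cup.

```bash
python3 -m handwheel '{"series": [[[0,-0.12,4,0,0,0,1],[0,-0.12,7,0,0,0,1],[0,-0.12,10,0,0,0,1],[0,-0.12,10,0,0,0,1],[0,-0.12,10,0,0,0,1],[0,-0.12,10,0,0,0,0.6],[0,-0.12,10,0,0,0,0.5],[0,-0.12,10,0,0,0,0.5],[0,-0.12,10,0,0,0,0.5],[0,-0.12,10,0,0,0,0.5]]]}' 40; python3 - <<'E'
from h import *
go(415.6,231.5,110,0)
E
```

```text
time: 14.38
tool_pos: [617.0, 241.1, 44.0]
tcp_rot: [-180.0, -0.2, -0.0]
ft_force: [-0.2, -1.8, 6.2]
finger_gap: 58.0
grip_force: 42.7
14.38 [617.  241.1  44. ] [-180.    -0.2   -0. ] j6 107 gap 58.0
[-20.11   0.96  -6.67] [-0.001 -0.004 -0.   ]
```

```bash
python3 -m handwheel '{"series": [[[0,0,-2,0,0,0,0.5],[0,0,-5,0,0,0,0.5],[0,0,-6.7,0,0,0,0.5],[-5,0.2,-6.7,0,0,0,0.5],[-10,0.5,-6.7,0,0,0,0.5],[-15,0.7,-6.7,0,0,0,0.5],[-19,0.9,-6.7,0,0,0,0.5],[-20,0.96,-6.7,0,0,0,0.5],[-20,0.96,-6.7,0,0,0,0.5],[-20,0.96,-6.7,0,0,0,0.5],[-20,0.96,-6.7,0,0,0,0.5]]]}'; python3 - <<'E'
from h import *
go(415.6,231.5,49,0)
E
```

```text
time: 15.75
tool_pos: [416.3, 231.3, 108.6]
tcp_rot: [-180.0, -0.0, -0.0]
ft_force: [-0.7, 0.5, -2.0]
finger_gap: 58.0
grip_force: 43.6
15.75 [416.3 231.3 108.6] [-180.   -0.   -0.] j6 113 gap 58.0
[-0.07 -0.02  5.96] [-0.    -0.    -0.001]
```

```bash
python3 -m handwheel '{"series": [[[-0.1,0,3,0,0,0,0.5],[-0.1,0,4.8,0,0,0,0.5],[-0.1,0,5.5,0,0,0,0.5],[-0.1,0,5.9,0,0,0,0.5],[-0.1,0,6,0,0,0,0.5],[-0.1,0,6,0,0,0,0.5]]]}';  python3 -m handwheel '{"series": [[[0,0,0.05,0,0,0,0.5],[0,0,0.1,0,0,0,0.5],[0,0,0.1,0,0,0,0.5]]]}'
```

```text
time: 16.5
tool_pos: [414.8, 231.5, 49.2]
tcp_rot: [-180.0, -0.1, -0.0]
ft_force: [-0.1, -0.2, -0.7]
finger_gap: 58.5
grip_force: 43.6
time: 16.88
tool_pos: [414.8, 231.4, 48.1]
tcp_rot: [-180.0, -0.1, -0.0]
ft_force: [-0.3, -0.9, 2.7]
finger_gap: 57.9
grip_force: 44.0
```

```bash
python3 -m handwheel '{"series": [[[0,0,0,0,0,0,0.8],[0,0,0,0,0,0,0.9],[0,0,0,0,0,0,1],[0,0,0,0,0,0,1],[0,0,-4,0,0,0,1],[0,0,-8,0,0,0,1],[0,0,-11,0,0,0,1],[0,0,-11,0,0,0,1],[0,0,-11,0,0,0,1]]]}'; python3 - <<'E'
from h import *
go(387.5,-203.8,140,85)
E
```

```text
time: 18.0
tool_pos: [413.9, 231.1, 156.7]
tcp_rot: [180.0, 0.0, -0.0]
ft_force: [-0.2, 0.4, 0.3]
finger_gap: 85.1
grip_force: 0.0
18.0 [413.9 231.1 156.7] [180.   0.  -0.] j6 113 gap 85.1
[-2.63 43.49  1.69] [-0.000e+00  1.000e-03 -1.484e+00]
```

```bash
python3 -m handwheel '{"series": [[[-0.3,5,0,0,0,-0.17,0.8],[-0.6,10,0,0,0,-0.34,0.8],[-0.9,15,0,0,0,-0.51,0.8],[-1.2,20,0,0,0,-0.68,0.8],[-1.5,25,0,0,0,-0.85,0.8],[-1.8,30,0,0,0,-1.02,0.8],[-2.1,35,0,0,0,-1.19,0.8],[-2.4,40,0,0,0,-1.36,0.8],[-2.63,43.5,1.5,0,0,-1.484,0.8],[-2.63,43.5,1.5,0,0,-1.484,0.8],[-2.63,43.5,1.5,0,0,-1.484,0.8],[-2.63,43.5,1.5,0,0,-1.484,0.8]]]}'; python3 - <<'E'
from h import *
go(387.5,-203.8,9,85)
t=eyes.snapshot("top");s=eyes.snapshot("side")
cv2.imwrite("pics/f.png",cv2.resize(np.hstack([s["img"][150:310,130:290],t["img"][160:320,150:310]]),(800,400))[:,:,::-1])
E
```

```text
time: 19.5
tool_pos: [388.0, -202.7, 142.3]
tcp_rot: [-180.0, -0.0, 85.0]
ft_force: [0.6, 0.4, 0.5]
finger_gap: 68.2
grip_force: 0.0
19.5 [ 388.  -202.7  142.3] [-180.   -0.   85.] j6 -29 gap 68.2
[-0.12 -0.04 13.33] [-0. -0. -0.]
```

View pics/f.png

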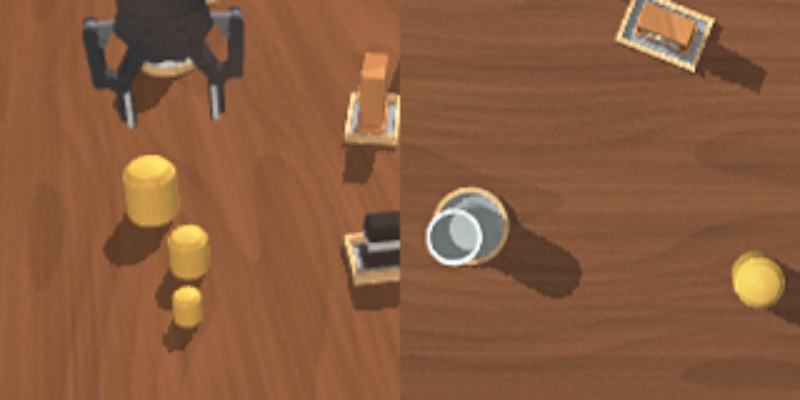

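The cup stands in the large round tray (right crop (465,230)). The fingers are above the middle paperweight.

```bash
python3 -m handwheel '{"series": [[[-0.1,0,5,0,0,0,0.8],[-0.1,0,9.5,0,0,0,0.8],[-0.1,0,12,0,0,0,0.8],[-0.1,0,13.3,0,0,0,0.8],[-0.1,0,13.3,0,0,0,0.8],[-0.1,0,13.3,0,0,0,0.8]]]}' 60; python3 -m handwheel '{"series": [[[0,0,0,0,0,0,0.3],[0,0,0,0,0,0,0.3],[0,0,0,0,0,0,0.3],[0,0,0,0,0,0,0.3],[0,0,0,0,0,0,0.3],[0,0,0,0,0,0,0.3]]]}'; python3 - <<'E'
from h import *
go(387.5,-203.8,150,85); go(489.8,430.2,150,85)
E
```

```text
time: 20.35
tool_pos: [389.0, -205.3, 10.9]
tcp_rot: [179.9, 0.1, 85.0]
ft_force: [0.4, 0.0, -0.7]
finger_gap: 68.5
grip_force: 0.0
time: 21.1
tool_pos: [388.8, -205.2, 10.6]
tcp_rot: [179.9, 0.0, 85.0]
ft_force: [-0.1, 2.3, 5.5]
finger_gap: 28.4
grip_force: 47.3
21.1 [ 388.8 -205.2   10.6] [179.9   0.   85. ] j6 -30 gap 28.4
[  0.12  -0.11 -13.94] [0.002 0.001 0.   ]
21.1 [ 388.8 -205.2   10.6] [179.9   0.   85. ] j6 -30 gap 28.4
[ 64.17   4.56 -13.98] [0.002 0.001 0.   ]
```

The gap is 28 mm where 40 was expected, so I'll look before lifting.

```bash
python3 - <<'E'
from h import *
t=eyes.snapshot("top");s=eyes.snapshot("side"); z=status.sense(); print(z["finger_gap"],z["grip_force"],z["wrist_torque"].round(2),z["ft_force"].round(1))
cv2.imwrite("pics/g.png",cv2.resize(np.hstack([s["img"][200:310,150:260],t["img"][210:320,280:390]]),(800,400),interpolation=cv2.INTER_CUBIC)[:,:,::-1])
E
```

```text
28.37594245000071 47.26781809818931 [0.22 0.03 0.  ] [0.4 1.6 5.1]
```

View pics/g.png

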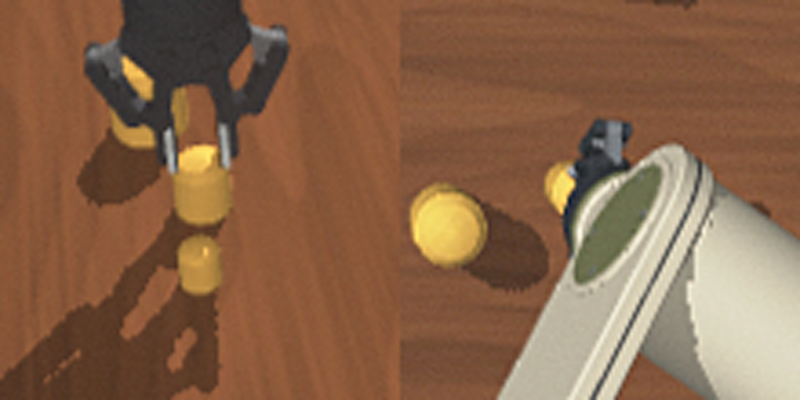

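```bash
python3 - <<'E'
from h import *
s=eyes.snapshot("side"); H,S,V=[x.astype(int) for x in cv2.split(cv2.cvtColor(s["img"],cv2.COLOR_RGB2HSV))]
m=(H>17)&(H<32)&(S>130)&(V>90)
for sd in((205,252),(205,272)):
  b,c,a=blob(m,sd); x,y,w,h=cv2.boundingRect(c); print(a,(x,y,w,h)); u=x+w/2-.5
  print("base front",ray(s,u,y+h-.5,0).round(1),"mid",ray(s,u,y+h/2,22).round(1))
print("saved initial")
i=cv2.imread("pics/side0.png")[:,:,::-1]; H,S,V=[x.astype(int) for x in cv2.split(cv2.cvtColor(i,cv2.COLOR_RGB2HSV))]
m=(H>17)&(H<32)&(S>130)&(V>90)
for sd in((320,392),(320,427)):
  b,c,a=blob(m,sd); x,y,w,h=np.array(cv2.boundingRect(c))*.64; u=x+w/2-.5
  print((x,y,w,h),"base front",ray(s,u,y+h-.5,0).round(1),"mid",ray(s,u,y+h/2,22).round(1))
E
```

```text
272 (197, 240, 17, 22)
base front [ 386.8 -223.8    0. ] mid [ 390.4 -209.7   22. ]
157 (199, 265, 12, 16)
base front [ 377.2 -288.3    0. ] mid [ 379.3 -286.4   22. ]
saved initial
(np.float64(197.12), np.float64(240.0), np.float64(16.64), np.float64(21.76)) base front [ 386.8 -222.8    0. ] mid [ 390.3 -209.2   22. ]
(np.float64(199.04), np.float64(264.32), np.float64(11.52), np.float64(16.64)) base front [ 376.8 -288.1    0. ] mid [ 379.  -285.1   22. ]
```

```bash
python3 - <<'E'
from h import *
s=eyes.snapshot("side"); P=s["mtx"]@np.c_[s["R"],s["t"]]
def pr(X): q=P@[*X,1]; return (q[:2]/q[2]).round(1)
for z in (10,20,25,30,35,40): print(z,pr((374,-204,z)),pr((404,-206,z)))
print("pw top/base",pr((388,-204,45)),pr((388,-224,0)))
cv2.imwrite("pics/g2.png",cv2.resize(s["img"][225:270,180:240],(800,600),interpolation=cv2.INTER_NEAREST)[:,:,::-1])
E
```

```text
10 [198.6 254.2] [210.5 252.7]
20 [198.3 251.2] [210.2 249.8]
25 [198.1 249.7] [210.1 248.3]
30 [197.9 248.2] [209.9 246.7]
35 [197.7 246.7] [209.8 245.2]
40 [197.6 245.1] [209.6 243.7]
pw top/base [203.  242.7] [205.5 261.5]
```

View pics/g2.png

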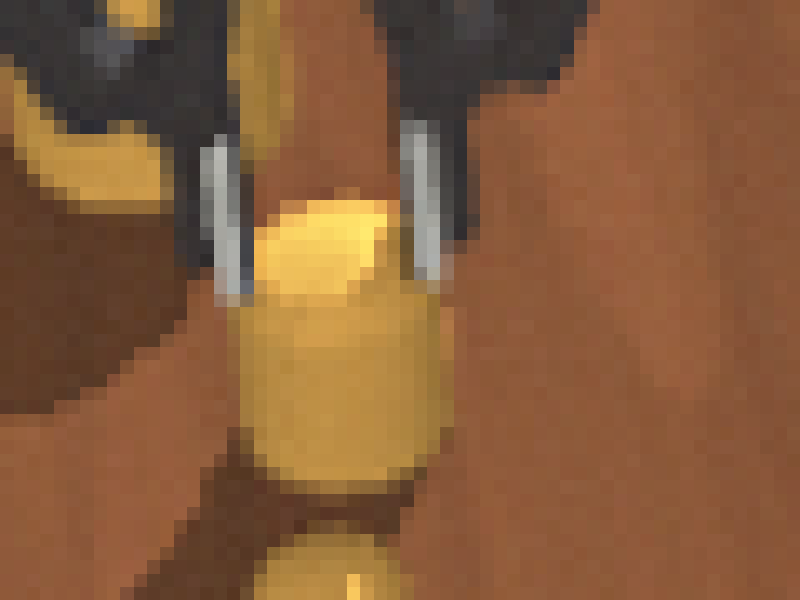

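The fingertips end at about z 35, on the dome, well above the nominal TCP. I'll open and re-grip lower.

```bash
python3 -m handwheel '{"series": [[[0,0,0,0,0,0,0.6],[0,0,0,0,0,0,0.8],[0,0,0,0,0,0,0.8],[0,0,0,0,0,0,0.8],[0.1,-0.1,0.5,0,0,0,0.8],[0.1,-0.1,1,0,0,0,0.8],[0.1,-0.1,1.4,0,0,0,0.8],[0.1,-0.1,1.4,0,0,0,0.8]]]}'; python3 - <<'E'
from h import *
go(387.5,-203.8,150,85)
s=eyes.snapshot("side"); cv2.imwrite("pics/h.png",cv2.resize(s["img"][215:275,170:250],(800,600),interpolation=cv2.INTER_NEAREST)[:,:,::-1])
E
```

```text
time: 22.3
tool_pos: [386.5, -203.3, -5.1]
tcp_rot: [-179.9, -0.0, 85.0]
ft_force: [0.4, 0.7, -0.0]
finger_gap: 68.0
grip_force: 0.0
22.3 [ 386.5 -203.3   -5.1] [-179.9   -0.    85. ] j6 -29 gap 68.0
[ -0.03   0.09 -15.51] [-0.001 -0.001  0.   ]
```

View pics/h.png

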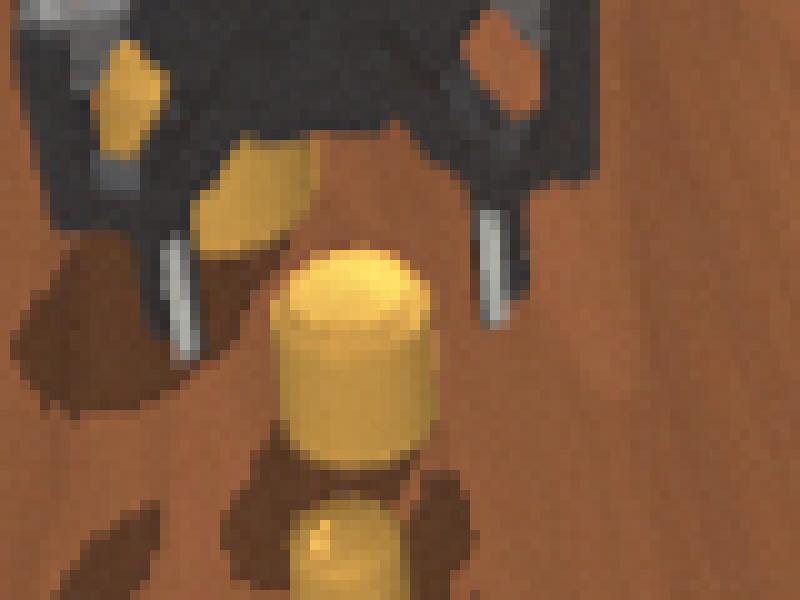

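The paperweight is still upright (crop (355,365)). The tips are about mid-height on it, so I'll go a little lower and close.

```bash
python3 -m handwheel '{"series": [[[0,0.05,0.3,0,0,0,0.8],[0,0.05,0.4,0,0,0,0.8],[0,0.05,0.4,0,0,0,0.3],[0,0.05,0.4,0,0,0,0.3],[0,0.05,0.4,0,0,0,0.3],[0,0.05,0.4,0,0,0,0.3],[0,0.05,0.4,0,0,0,0.3],[0,0.05,0.4,0,0,0,0.3]]]}' 60; python3 - <<'E'
from h import *
go(387.5,-203.8,150,85); go(489.8,430.2,120,85)
s=eyes.snapshot("side"); cv2.imwrite("pics/i.png",cv2.resize(s["img"][215:275,170:250],(800,600),interpolation=cv2.INTER_NEAREST)[:,:,::-1])
E
```

```text
time: 23.35
tool_pos: [387.9, -203.8, -7.9]
tcp_rot: [180.0, 0.0, 85.0]
ft_force: [-0.6, 1.2, 5.7]
finger_gap: 37.3
grip_force: 60.7
23.35 [ 387.9 -203.8   -7.9] [180.   0.  85.] j6 -29 gap 37.3
[ -0.    -0.02 -15.79] [0.001 0.    0.   ]
23.35 [ 387.9 -203.8   -7.9] [180.   0.  85.] j6 -29 gap 37.3
[ 64.05   4.66 -12.81] [0.001 0.    0.   ]
```

```bash
python3 -m handwheel '{"series": [[[0,0,-2,0,0,0,0.3],[0,0,-6,0,0,0,0.3],[0,0,-11,0,0,0,0.3],[0,0,-15,0,0,0,0.3],[4,0.3,-15,0,0,0,0.3],[9.5,0.7,-15,0,0,0,0.3],[15,1.1,-15,0,0,0,0.3],[20,1.5,-15,0,0,0,0.3],[20,1.5,-15,0,0,0,0.3]]]}'; python3 - <<'E'
from h import *
go(489.8,430.2,140,85)
E
```

```text
time: 24.52
tool_pos: [419.4, -2.6, 140.9]
tcp_rot: [-179.9, -0.1, 85.3]
ft_force: [-0.7, -0.9, -2.7]
finger_gap: 37.6
grip_force: 61.2
24.52 [419.4  -2.6 140.9] [-1.799e+02 -1.000e-01  8.530e+01] j6 -3 gap 37.6
[43.71  3.48  0.13] [-0.001 -0.001  0.005]
```

```bash
python3 -m handwheel '{"series": [[[5,0.4,0,0,0,0,0.3],[10,0.8,0,0,0,0,0.3],[15,1.2,0,0,0,0,0.3],[20,1.6,0,0,0,0,0.3],[25,2,0,0,0,0,0.3],[30,2.4,0,0,0,0,0.3],[35,2.8,0,0,0,0,0.3],[40,3.2,0,0,0,0,0.3],[43.7,3.48,0,0,0,0,0.3],[43.7,3.48,0,0,0,0,0.3],[43.7,3.48,0,0,0,0,0.3],[43.7,3.48,0,0,0,0,0.3]]]}'; python3 - <<'E'
from h import *
go(489.8,430.2,50,85); go(489.8,430.2,-3,85)
t=eyes.snapshot("top");s=eyes.snapshot("side")
cv2.imwrite("pics/j.png",cv2.resize(np.hstack([s["img"][60:220,130:290],t["img"][160:320,50:210]]),(800,400))[:,:,::-1])
E
```

```text
time: 26.02
tool_pos: [492.7, 425.1, 141.3]
tcp_rot: [-180.0, 0.0, 84.9]
ft_force: [-0.8, -0.3, -2.9]
finger_gap: 37.2
grip_force: 61.3
26.02 [492.7 425.1 141.3] [-180.     0.    84.9] j6 41 gap 37.2
[ 0.49 -0.33  9.13] [-0.     0.001 -0.001]
26.02 [492.7 425.1 141.3] [-180.     0.    84.9] j6 41 gap 37.2
[ 0.49 -0.33 14.43] [-0.     0.001 -0.001]
```

View pics/j.png

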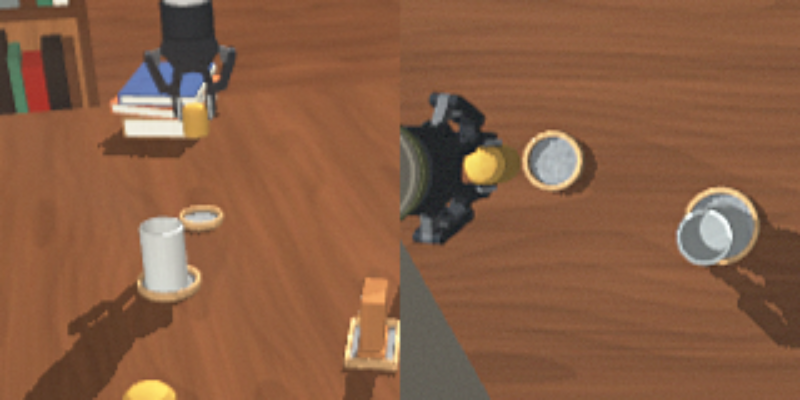

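The paperweight is held upright (left crop (195,118)), and the cup stands in its tray. Next: lower into the small tray.

```bash
python3 -m handwheel '{"series": [[[0.4,-0.25,4,0,0,0,0.3],[0.4,-0.25,8,0,0,0,0.3],[0.4,-0.25,11.5,0,0,0,0.3],[0.4,-0.25,12.8,0,0,0,0.3],[0.4,-0.25,13.5,0,0,0,0.3],[0.4,-0.25,13.8,0,0,0,0.3],[0.4,-0.25,13.8,0,0,0,0.3]]]}'; python3 - <<'E'
from h import *
go(489.8,430.2,-3.5,85)
E
```

```text
time: 27.0
tool_pos: [491.1, 431.4, 4.9]
tcp_rot: [179.9, -0.1, 85.0]
ft_force: [-0.2, -0.5, -3.3]
finger_gap: 37.4
grip_force: 61.3
27.0 [491.1 431.4   4.9] [ 1.799e+02 -1.000e-01  8.500e+01] j6 42 gap 37.4
[-0.13 -0.12  0.84] [ 0.001 -0.001  0.   ]
```

```bash
python3 -m handwheel '{"series": [[[-0.1,-0.1,0.4,0,0,0,0.3],[-0.1,-0.1,0.7,0,0,0,0.3],[-0.1,-0.1,0.85,0,0,0,0.3],[-0.1,-0.1,0.85,0,0,0,0.3]]]}'; python3 -m handwheel '{"series": [[[0,0,0.05,0,0,0,0.3],[0,0,0.1,0,0,0,0.3],[0,0,0.1,0,0,0,0.3]]]}'
```

```text
time: 27.5
tool_pos: [489.2, 430.0, -3.8]
tcp_rot: [180.0, 0.0, 85.0]
ft_force: [-3.8, -3.4, 6.2]
finger_gap: 37.6
grip_force: 62.2
time: 27.88
tool_pos: [489.2, 430.0, -3.9]
tcp_rot: [180.0, 0.0, 85.0]
ft_force: [-6.7, -5.8, 13.7]
finger_gap: 37.5
grip_force: 63.0
```

Contact on the felt, so release and retreat.

```bash
python3 -m handwheel '{"series": [[[0,0,-0.1,0,0,0,0.5],[0,0,-0.1,0,0,0,0.6],[0,0,-0.1,0,0,0,0.75],[0,0,-0.1,0,0,0,0.8],[0,0,-0.1,0,0,0,0.8],[0,0,-4,0,0,0,0.8],[0,0,-9,0,0,0,0.8],[0,0,-15,0,0,0,0.8],[0,0,-20,0,0,0,0.8]]]}'; python3 -m handwheel '{"series": [[[10,0,-3,0,0,0,0.8],[14,0,-3,0,0,0,0.8],[14,0,-3,0,0,0,0.8],[14,0,-3,0,0,0,0.8]]]}';  python3 - <<'E'
from h import *
t=eyes.snapshot("top");s=eyes.snapshot("side")
H,S,V=[x.astype(int) for x in cv2.split(cv2.cvtColor(t["img"],cv2.COLOR_RGB2HSV))]
m=(H>18)&(H<32)&(S>130)&(V>120); b,c,a=blob(m,(111,225)); print("pw",a,rect(t,c,26))
b,c,a=blob((V>200)&(S<60),(176,245)); print("cup",a,rect(t,c,94))
b,c,a=blob((V>150)&(S>115)&(H<18),(255,170)); print("clock",a,rect(t,c,84))
cv2.imwrite("pics/k.png",cv2.resize(np.hstack([s["img"][120:310,180:380],t["img"][110:300,70:390]]),(800,292))[:,:,::-1])
E
```

```text
time: 29.0
tool_pos: [489.4, 430.1, 196.7]
tcp_rot: [179.9, -0.1, 85.0]
ft_force: [1.2, 0.1, 0.5]
finger_gap: 68.4
grip_force: 0.0
time: 29.5
tool_pos: [500.8, 570.6, 223.0]
tcp_rot: [-180.0, 0.0, 85.1]
ft_force: [-0.6, -0.0, 0.2]
finger_gap: 68.4
grip_force: 0.0
pw 140 [487.9 434.8  38.4  35.2 -79.8]
cup 178 [413.9 229.1  59.   56.5   1.2]
clock 236 [642.5   3.8  63.3  36.5  72.2]
```

View pics/k.png

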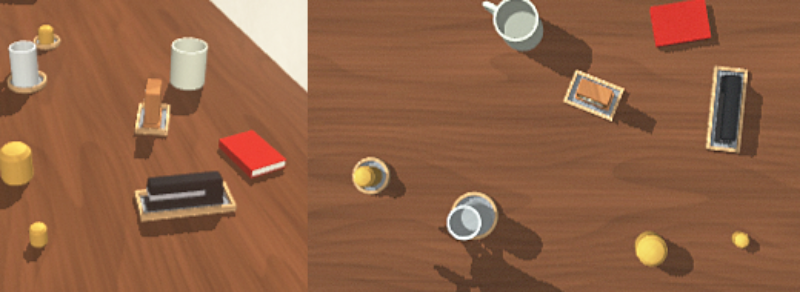

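The view shows all four things upright in their trays, with mug and notebook untouched and the arm clear, so I'll hand in.

```bash
python3 -c "
from bench import r
print(r.hand_in())"
```

```text
the job is handed in; nothing more can be done
None
```

The job is handed in at about 30 s of the 112 s allowed: in the last camera views the cup, middle-sized paperweight, stapler and clock each stand upright in the matching tray, with the mug and notebook not touched; the hand-in returned no verdict.

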